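# Feed one clamping washer into the kit tray

## Task

Push the knob of the washer feeder fully in once and let it spring back, so that a single washer comes out onto the ledge. Then nudge that washer sideways off the ledge into the kit tray (the divided one with the stud and nut in it), so that it lies flat in the empty compartment. Only push with the fingertips: do not pick anything up, feed no second washer, and leave everything else where it is.

Things in the scene. Friction and masses are not known exactly. Their poses are not given: they have to be found in the camera images.
- feeder: Washer feeder bolted to the bench: aluminium base 146 mm long, 56 mm wide, 18 mm high (its x = -62 to +84 mm), with a square clear magazine, 54 x 54 mm outside, top 64 mm above the bench, open above, holding five stacked washers. Origin on the bench below the stack's centre; z up; +x is the way washers come out. Behind the magazine a guide block 34 mm high reaches back to x = -46 mm.
- ledge (a point): Middle of the delivery ledge in front of the magazine's gate, on its top, 18 mm above the bench (feeder x = 53.5 mm, y = 0). Flat, from feeder x = 27 to 80 mm and y = -28 to +28 mm; a fence 8 mm high shuts its far end (x = 80 to 84 mm), both long sides are open. The gate is 10 mm high and lets only the lowest washer through.
- plunger (a joint): Spring-return plunger, in m: 0 = out (rest), 0.052 = fully in at its stop. It slides level along the feeder's +x; the spring takes about 5 N at first and 9 N fully in, the stack's friction adds a few N. It pushes the lowest washer ahead of it, which clears the gate only near the end of the stroke; let go, it springs back and the next washer drops into place.
- plunger_face (a point): Centre of the outer face of the plunger's black round palm knob: 30 mm in diameter, 18 mm long, axis level, 31 mm above the bench. At rest at feeder x = -126 mm, y = 0; moves with the plunger. It is pushed towards the feeder's +x. Only bench lies behind and below the knob: the base ends 12 mm ahead of where this point is when fully in.
- washer1_c (a point): Centre of the lowest washer in the stack, the one that is fed: plain steel clamping washer, 42 mm outside, 21 mm bore, 8 mm thick, 65 g; at the start its centre is 22 mm above the bench. Fed out, it lies flat on the ledge at about x = 51 mm (up to 59 mm) in the feeder's frame.
- washer2_c (a point): Centre of washer 2 counted from the bottom of the stack (same size); stays in the magazine, where it drops by 8 mm when the lowest has been fed.
- washer3_c (a point): Centre of washer 3 counted from the bottom of the stack (same size); stays in the magazine, where it drops by 8 mm when the lowest has been fed.
- washer4_c (a point): Centre of washer 4 counted from the bottom of the stack (same size); stays in the magazine, where it drops by 8 mm when the lowest has been fed.
- washer5_c (a point): Centre of washer 5 counted from the bottom of the stack (same size); stays in the magazine, where it drops by 8 mm when the lowest has been fed.
- kit_tray: Kit tray: red open tray, 115 x 84 mm, 15 mm high, walls and floor 3 mm, fixed beside the ledge against one of its long sides (which one varies), its rim 3 mm below the ledge. A cross wall makes a larger empty compartment beside the ledge and a smaller one with a stud and a nut. Origin: centre of its underside, at feeder x = 77.5 mm, y = +70.5 or -70.5 mm; axes parallel to the feeder's.
- pocket (a point): Centre of the floor of the kit tray's empty compartment: 64 mm (x) by 78 mm (y) inside, floor 3 mm above the bench, at feeder x = 55 mm and y = +70.5 or -70.5 mm. The fed washer belongs here.
- scrap_tray: Scrap tray: same red tray with no cross wall, holding two offcuts of flat bar in the half away from the magazine, on the other side of the ledge. Origin: centre of its underside.
- stud: Threaded steel stud, 14 mm in diameter, 66 mm long, lying in the kit tray's small compartment. Origin on its underside.
- nut: Steel hexagon nut, 25 mm over the corners, 13 mm high, in the kit tray's small compartment. Origin: centre of its underside.
- offcut1: Offcut of flat steel bar, 34 x 20 x 8 mm, lying in the scrap tray. Origin: centre of its underside.
- offcut2: Offcut of flat steel bar, 22 x 25 x 8 mm, lying in the scrap tray. Origin: centre of its underside.
- bottle: Bystander: small blue plastic bottle, 38 mm in diameter, 85 mm high, standing on the bench beside the plunger. Origin: centre of its underside.
- file: Bystander: flat file with a yellow handle, 250 mm long, 20 mm wide, 15 mm high, lying on the bench. Origin on the bench near its middle, x along the blade.
- square: Bystander: steel try square lying flat on the bench beside the feeder: stock 14 x 62 mm, 14 mm high, blade 85 mm long. Origin on the bench near its middle.
Mind the look-alikes: they are no part of the job. Of the things that look like the feeder, the largest one is meant.

How it is judged:
By the outcome, as a careful person would: the job done as asked, in the order asked, and still so for the second after the job is handed in, with the robot touching nothing.
It also fails if it takes over 38 s, if anything falls off the work surface, if the arm or the gripper's body presses on something with over 40 N, if the wrist force passes 120 N, or if a joint passes its speed limit or range.

## Robot

A 6-joint arm with a two-finger parallel gripper is mounted at the origin on the work surface. World frame = base frame: x ahead of the robot, y to its left, z up, the work surface at z = 0. Lengths are in m, angles in degrees, forces in N, time in s.
With the tool pointing down it reaches from about 0.4 to 0.825 m from the base axis. Payload 7 kg.
Tool frame: the origin (TCP) lies midway between the tips of the shut fingers; the grasp point (between the pads) lies 19 mm behind it; z points along the fingers, y is the line along which they close (so a half turn about z gives the same grasp; the last joint's range is limited). The gripper opens to 85 mm and grips with 20 to 120 N. Pads are 22 mm wide; open, the fingers measure 114 mm over their backs; the gripper's body (76 mm by 85 mm) begins 54 mm behind the grasp point. The pads swing forward as they close: fully open they stand 13 mm farther back than shut.
Start: joints at [88.184, 20.546, 0.682, 0, -70.136, -16.507], TCP at [0.212, 0.641, 0.231] pointing down, gripper open.
Joint ranges: [-176.03, 176.03], [-82.01, 121.73], [-58.28, 71.71], [-173.87, 95.51], [-174.79, -0.11], [-173.66, 173.66]. Speed limits (degrees/s): [136.94, 136.94, 172.46, 180, 180, 180].

## Interface

Orientations are given as [roll, pitch, yaw] about the fixed x, y, z axes, in that order (R = Rz(yaw) Ry(pitch) Rx(roll)).
In Python, from plant import r gives the robot as it stands. The module is installed in compiled form; this text tells all that it offers.
- The arm moves only by the tool apply_moves, never from a script. Its argument "plan" is a list of rows, each a list of 5 numbers: the closure, from 0 (fully open) to 1 (shut), then the shift along the tool's x, y, z as a fraction of full scale, then the turn about the tool's z as a fraction of full scale. In form: [[jaw, dx, dy, dz, turn], ...]. A call has 1 to 20 rows; each row shifts and turns the commanded pose from where the row before left it, along the tool's axes as they then stand; what a row does not reach is not made up. Full scale, the value 1, is 2 cm for a shift and 0.15 rad for a turn. A row lasts 1/8 s, in which the tool goes at most 62.5 mm and 10.7 degrees, less where a joint would pass 70% of its speed; a pose out of reach is approached as far as the arm can. A call with a number of a shift or a turn outside -1 to 1 is refused whole. A call with a gripper value outside its range is refused whole. The fingers move at their own pace and stop on an object; the grip force is fixed at half the most. Time passes only in rows, so rows that do not move let the fingers close. It gives the time, the measured TCP pose, the force, the opening and the grip force at its end, in the units of the state.
- r.sense(): the state, without advancing time (a new reading comes with each control period).
- r.capture(name): name is "side" or "top"; returns a dict with "frame" (420x560x3 uint8, red, green, blue), "K" (3x3 intrinsics, pixels), "D" ([k1, k2, p1, p2, k3] as OpenCV has them; the pictures are not rectified), "eye" and "orientation" of the camera in the world. Camera axes: x right, y down, z forward; pixel columns grow to the right and rows downward; lengths in m; the calibration is good to about 2 mm. A picture is of the moment at which its call begins. There is no depth.
- r.job_done(): hands the job in; it is judged then, once.
Trained networks look in the newest picture that a camera, given by its name, has taken for a name from the list of things; names that differ only in an ending like _2 or _b are one class to them, and where a whole thing is asked for, a point or a joint stands for the part that bears it (a point fixed in the world has none). Each returns a list of dicts, best first, with "conf" (0 to 1); they miss things now and then, are a little off and sometimes report something else, mostly with a low value. They report only what shows in the picture. A call takes as long as a camera call. They do not tell look-alikes from the thing itself.
- r.masks_of(camera, target): "mask" (420x560 bool, what is visible of it) and "box" ([left, top, right, bottom] in pixels, round what is visible of it).
The state is a dict: "t": time; "joints": joint angles; "joint_vel": joint speeds; "joint_torque": joint torques, N m; "tool_pos": TCP position; "tcp_rot": TCP orientation; "force": force on the tool from outside, world axes, zero at the start; "wrist_torque": the same for the moment, N m; "width": opening from 0.0 (shut) to 1.0 (fully open); "grasp_force": force on a finger pad.
Only numpy, scipy, OpenCV 4.12 (cv2) and the standard library are available. Lean on these libraries where they do the work, as an engineer would, in place of code of your own. Each camera call takes 0.05 s, during which the arm holds its last target. There are 200 camera calls.

## Working session

There is one attempt and no reset: what is moved stays moved. The work goes in short steps, Python scripts to look and compute and a tool call to move; the robot and the scene stay as the last step left them, time stands still between calls to the robot, and variables do not carry over. Pictures are saved under pics/ and viewed, at most 10 in all, crops included, and the job is handed in when it is done.

Besides the shell and the picture viewer there is one more tool, called after ">>>" as a command line: name --pt "numbers of a row" for each row, then --argument value for the rest. apply_moves: Moves the arm, as the interface text tells. Its arguments: {"type":"object","properties":{"plan":{"type":"array","items":{"type":"array","items":{"type":"number"}}}},"required":["plan"]}

```bash
mkdir -p pics; cat > h.py <<'E'
import numpy as np, cv2
from plant import r
from scipy.spatial.transform import Rotation as R
def cap(n,f=None):
    c=r.capture(n)
    if f: cv2.imwrite('pics/'+f,c['frame'][:,:,::-1])
    return c
def rot(c):
    o=np.array(c['orientation'],float)
    return o if o.shape==(3,3) else R.from_euler('xyz',o,degrees=True).as_matrix()
def onplane(c,uv,z):
    p=cv2.undistortPoints(np.array(uv,float).reshape(-1,1,2),np.array(c['K']),np.array(c['D'])).reshape(-1,2)
    d=np.c_[p,np.ones(len(p))]@rot(c).T; e=np.array(c['eye'])
    return e+d*((z-e[2])/d[:,2])[:,None]
def proj(c,P):
    M=rot(c).T; t=-M@np.array(c['eye'])
    return cv2.projectPoints(np.array(P,float).reshape(-1,3),cv2.Rodrigues(M)[0],t,np.array(c['K']),np.array(c['D']))[0].reshape(-1,2)
E
python3 - <<'E'
from h import *
for n in('top','side'):
    c=cap(n,n+'0.png'); print(n,c['eye'],c['orientation'])
    for t in('feeder','kit_tray','scrap_tray','plunger','bottle','plunger_face','washer5_c'):
        for d in r.masks_of(n,t)[:3]:
            m=d['mask']; v,u=np.nonzero(m); print(t,round(d['conf'],2),d['box'],u.mean().round(1),v.mean().round(1),len(u), onplane(c,[[u.mean(),v.mean()]],0.02).round(3)[0][:2])
print(r.sense())
E
```

```text
top [ 0.47398463 -0.01342935  0.73651437] [-169.34213864    0.2511185   -91.6023785 ]
feeder 0.91 [316.9, 87.0, 402.5, 123.3] 353.1 105.2 1843 [ 0.796 -0.152]
feeder 0.69 [117.7, 231.7, 208.6, 270.4] 158.6 252.6 1873 [0.543 0.19 ]
feeder 0.64 [258.6, 230.3, 389.0, 270.8] 315.4 249.4 3299 [ 0.541 -0.073]
kit_tray 0.6 [229.4, 186.5, 295.9, 238.3] 263.3 211.5 2892 [0.608 0.013]
kit_tray 0.47 [312.0, 159.8, 450.6, 179.4] 375.5 168.9 1355 [ 0.677 -0.184]
scrap_tray 0.61 [231.9, 269.5, 302.1, 321.9] 267.5 295.3 3118 [0.467 0.009]
plunger 0.75 [172.0, 252.2, 208.4, 272.2] 189.9 260.4 394 [0.528 0.137]
plunger 0.65 [334.5, 235.2, 391.0, 256.2] 362.2 246.4 815 [ 0.543 -0.152]
bottle 0.95 [366.9, 316.4, 398.1, 344.8] 380.4 328.8 609 [ 0.409 -0.173]
plunger_face 0.78 [340.0, 238.3, 388.1, 260.7] 362.9 246.7 830 [ 0.543 -0.153]
plunger_face 0.76 [172.4, 247.8, 211.4, 270.2] 190.0 260.4 429 [0.528 0.137]
plunger_face 0.63 [368.3, 103.2, 403.3, 119.2] 384.9 110.5 370 [ 0.785 -0.208]
washer5_c 0.87 [299.3, 235.5, 325.5, 263.5] 310.3 247.4 448 [ 0.544 -0.065]
side [ 0.42990993 -0.45510913  0.5963684
[... 1002 characters left out ...]
.2 344 [ 0.549 -0.034]
{'t': 0.8, 'joints': array([ 8.81849291e+01,  2.05461191e+01,  6.81500759e-01,  6.80033925e-04,
       -7.01378889e+01, -1.65068901e+01]), 'joint_vel': array([-0.14843335,  0.11003827, -0.09671741, -0.04508159, -0.0163565 ,
       -0.07063439]), 'joint_torque': array([ 8.93440920e-04, -5.82891941e+01,  2.93632686e+01,  6.94114655e+00,
       -6.05439654e-04, -1.22697244e-05]), 'tool_pos': array([0.21220515, 0.64073781, 0.23130362]), 'tcp_rot': array([ 1.79997778e+02, -1.32560987e-03, -1.83217299e+01]), 'force': array([-0.62259983, -0.19854411, -0.65591675]), 'wrist_torque': array([-0.00113131,  0.0008672 ,  0.04187577]), 'grasp_force': 0.0, 'width': 0.9995772896480708}
```

View pics/top0.png

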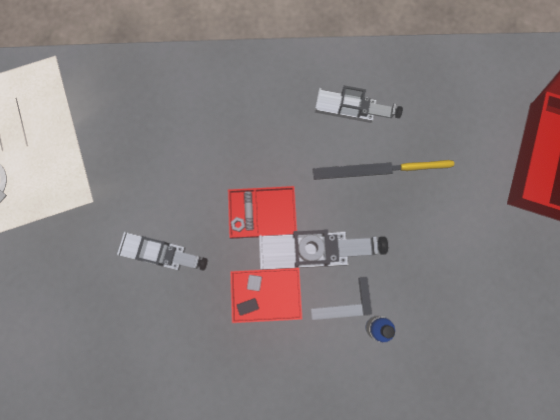

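View pics/side0.png

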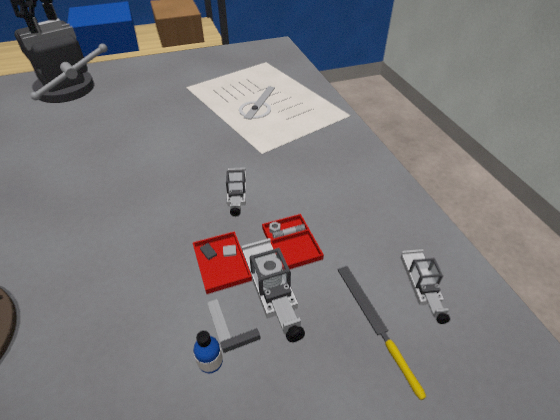

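The real feeder is the middle one (top view: knob at about 383,245, magazine at 311,248). Washers come out to the image left (world +y). The kit tray with stud and nut lies on the far side at (263,212). Next I measure the pose.

```bash
python3 - <<'E'
from h import *
from scipy.optimize import least_squares
obs=[];cs={}
seed={'top':(383,245),'side':(294,333)}
for n in('top','side'):
    c=cap(n); cs[n]=c
    g=c['frame'].max(2); u0,v0=seed[n]
    m=np.zeros(g.shape,np.uint8); m[v0-14:v0+15,u0-14:u0+15]=(g[v0-14:v0+15,u0-14:u0+15]<38)
    k,l,s,ce=cv2.connectedComponentsWithStats(m); i=1+s[1:,4].argmax(); print(n,'knob',ce[i],s[i]); kn=ce[i]
    d=[d for d in r.masks_of(n,'kit_tray') if d['box'][0]<300 ][0]
    # red mask refined
    f=c['frame'].astype(int); red=((f[:,:,0]>110)&(f[:,:,1]<70)); b=[int(x) for x in d['box']]
    mm=np.zeros(g.shape,np.uint8); mm[b[1]-4:b[3]+5,b[0]-4:b[2]+5]=red[b[1]-4:b[3]+5,b[0]-4:b[2]+5]
    k,l,s,ce=cv2.connectedComponentsWithStats(mm); i=1+s[1:,4].argmax()
    h=cv2.convexHull(np.argwhere(l==i)[:,::-1].astype(np.int32)).reshape(-1,2)
    w=onplane(c,h,0.015)[:,:2]; print('tray',cv2.minAreaRect((w*1000).astype(np.float32)))
    w5=[d for d in r.masks_of(n,'washer5_c') if d['conf']>.4][0]['mask']; hh=cv2.convexHull(np.argwhere(w5)[:,::-1].astype(np.int32)).reshape(-1,2)
    (wx,wy),ax,a=cv2.fitEllipse(hh.astype(np.float32)); print('w5',wx,wy,ax,'world z.058',onplane(c,[[wx,wy]],.058)[0].round(4),'knob z.031',onplane(c,[kn],.031)[0].round(4))
    obs.append((n,kn,(wx,wy)))
def res(p):return np.r_[tuple((proj(cs[n],p)[0]-k) for n,k,_ in obs)]
s=least_squares(res,[.54,-.19,.03]);print('knob tri',s.x.round(4),s.fun.round(2))
def res(p):return np.r_[tuple((proj(cs[n],p)[0]-k) for n,_,k in obs)]
s=least_squares(res,[.54,-.07,.05]);print('w5 tri',s.x.round(4),s.fun.round(2))
for n in cs:
    f=cs[n]['frame']; u0,v0,w=(310,240,95) if n=='top' else (262,275,85)
    cv2.imwrite(f'pics/{n}_c.png',cv2.resize(f[v0-70:v0+70,u0-w:u0+w,::-1],None,fx=4,fy=4,interpolation=cv2.INTER_CUBIC))
E
```

```text
Traceback (most recent call last):
ValueError: attempt to get argmax of an empty sequence
```

```bash
python3 - <<'E'
from h import *
from scipy.optimize import least_squares
obs=[];cs={}
seed={'top':(383,245),'side':(294,333)}
for n in('top','side'):
    c=cap(n); cs[n]=c
    g=c['frame'].max(2); u0,v0=seed[n]
    sub=g[v0-14:v0+15,u0-14:u0+15]; th=(int(sub.min())+int(np.median(sub)))/2; print(sub.min(),np.median(sub),th)
    m=np.zeros(g.shape,np.uint8); m[v0-14:v0+15,u0-14:u0+15]=sub<th
    k,l,s,ce=cv2.connectedComponentsWithStats(m); i=1+s[1:,4].argmax(); print(n,'knob',ce[i],s[i]); kn=ce[i]
    d=[d for d in r.masks_of(n,'kit_tray') if d['box'][0]<300 ][0]
    f=c['frame'].astype(int); red=((f[:,:,0]>110)&(f[:,:,1]<70)); b=[int(x) for x in d['box']]
    mm=np.zeros(g.shape,np.uint8); mm[b[1]-4:b[3]+5,b[0]-4:b[2]+5]=red[b[1]-4:b[3]+5,b[0]-4:b[2]+5]
    k,l,s,ce=cv2.connectedComponentsWithStats(mm); i=1+s[1:,4].argmax()
    h=cv2.convexHull(np.argwhere(l==i)[:,::-1].astype(np.int32)).reshape(-1,2)
    w=onplane(c,h,0.015)[:,:2]; print('tray',cv2.minAreaRect((w*1000).astype(np.float32)))
    obs.append((n,kn))
    try:
        w5=[d for d in r.masks_of(n,'washer5_c') if d['conf']>.4][0]['mask']; hh=cv2.convexHull(np.argwhere(w5)[:,::-1].astype(np.int32)).reshape(-1,2)
        (wx,wy),ax,a=cv2.fitEllipse(hh.astype(np.float32)); print('w5',wx,wy,ax,'z.058',onplane(c,[[wx,wy]],.058)[0].round(4))
    except Exception as e: print(e)
    print('knob z.031',onplane(c,[kn],.031)[0].round(4))
def res(p):return np.concatenate([proj(cs[n],p)[0]-k for n,k in obs])
s=least_squares(res,[.54,-.19,.03]);print('knob tri',s.x.round(4),s.fun.round(2))
for n in cs:
    f=cs[n]['frame']; u0,v0,w=(310,240,95) if n=='top' else (262,275,85)
    cv2.imwrite(f'pics/{n}_c.png',cv2.resize(f[v0-70:v0+70,u0-w:u0+w,::-1],None,fx=4,fy=4,interpolation=cv2.INTER_CUBIC))
E
```

```text
52 124.0 88.0
top knob [382.5       244.9025974] [378 237  10  17 154]
tray ((640.8182373046875, 24.279434204101562), (47.55615234375, 119.99736785888672), 23.14993667602539)
w5 310.6621398925781 247.20004272460938 (27.120271682739258, 27.67781639099121) z.058 [ 0.5407 -0.0626  0.058 ]
knob z.031 [ 0.5437 -0.1834  0.031 ]
5 126.0 65.5
side knob [294.74074074 333.39917695] [286 325  19  17 243]
tray ((609.7271118164062, 15.734272003173828), (84.56744384765625, 118.32514953613281), 0.9768843650817871)
w5 269.4486389160156 265.9261474609375 (20.19027328491211, 25.61281394958496) z.058 [ 0.5412 -0.0636  0.058 ]
knob z.031 [ 0.5446 -0.1804  0.031 ]
knob tri [ 0.5435 -0.1824  0.0353] [ 0.02 -0.14 -0.13  0.03]
```

View pics/top_c.png

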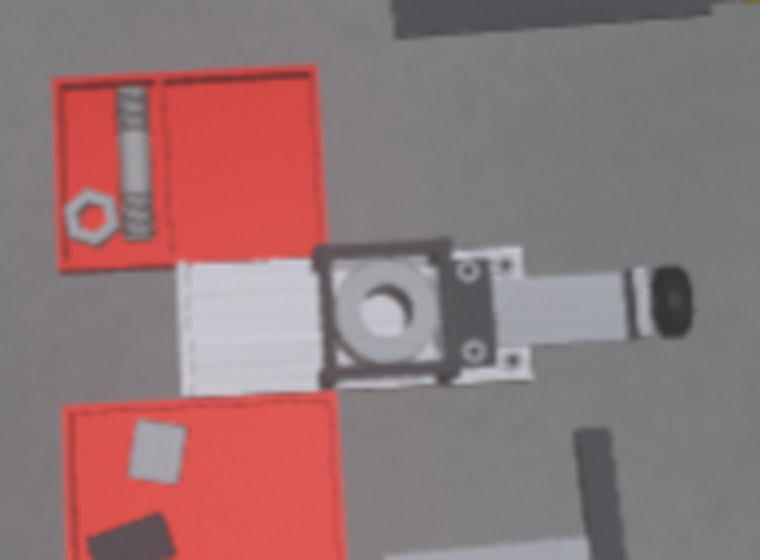

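The kit tray fit (0.610, 0.016) agrees with a feeder origin of (0.541, -0.063) and yaw of about 91.2°. The knob face is then at about (0.5436, -0.189). Next I swing over there, fingers shut, tool yaw near -88.8°.

>>> apply_moves --pt "1 1 0 0 1" --pt "1 1 0 0 1" --pt "1 1 0 0 1" --pt "1 1 0 0 1" --pt "1 1 0 0 1" --pt "1 1 0 0 1" --pt "1 1 0 0 1" --pt "1 1 0 0 1" --pt "1 1 0 0 0.2" --pt "1 1 -0.6 0 0" --pt "1 1 -0.6 0 0" --pt "1 1 -0.6 0 0" --pt "1 1 -0.6 0 0" --pt "1 1 -0.6 0 0" --pt "1 1 -0.6 0 0" --pt "1 1 -0.6 0 0" --pt "1 1 -0.6 0 0" --pt "1 1 -0.6 0 0" --pt "1 1 -0.6 0 0" --pt "1 1 -0.6 0 0"

```text
t: 3.65
tool_pos: [0.4506, 0.2895, 0.2313]
tcp_rot: [-180.0, 0.0, -88.8]
force: [0.3, 0.6, -0.2]
width: -0.001
grasp_force: 0.0
```

>>> apply_moves --pt "1 1 -0.2 0 0" --pt "1 1 -0.2 0 0" --pt "1 1 -0.2 0 0" --pt "1 1 -0.2 0 0" --pt "1 1 -0.2 0 0" --pt "1 1 -0.2 0 0" --pt "1 1 -0.2 0 0" --pt "1 1 -0.2 0 0" --pt "1 1 -0.2 0 0" --pt "1 1 -0.2 0 0" --pt "1 1 -0.2 0 0" --pt "1 1 -0.2 0 0" --pt "1 1 -0.2 0 0" --pt "1 1 -0.2 0 0" --pt "1 1 -0.2 0 0" --pt "1 1 -0.2 0 0" --pt "1 1 -0.2 0 0" --pt "1 1 -0.2 0 0" --pt "1 1 -0.2 0 0" --pt "1 1 -0.2 0 0"

```text
t: 6.15
tool_pos: [0.5382, -0.1087, 0.2312]
tcp_rot: [180.0, -0.0, -88.8]
force: [0.4, -0.4, -0.1]
width: -0.002
grasp_force: 0.0
```

>>> apply_moves --pt "1 1 -0.1 0.5 0" --pt "1 1 -0.1 0.5 0" --pt "1 1 0 0.5 0" --pt "1 1 0 0.5 0" --pt "1 1 0 0.5 0" --pt "1 0.7 0 1 0" --pt "1 0 0 1 0" --pt "1 0 0 1 0" --pt "1 0 0 1 0" --pt "1 0 0 1 0" --pt "1 0 0 1 0" --pt "1 0 0 1 0" --pt "1 0 0 1 0" --pt "1 0 0 0.1 0" --pt "1 0 0 0 0"

```text
t: 8.02
tool_pos: [0.5449, -0.2217, 0.0196]
tcp_rot: [-180.0, -0.0, -88.8]
force: [-0.4, 0.6, -0.5]
width: 0.001
grasp_force: 0.0
```

```bash
python3 - <<'E'
from h import *
s=r.sense();print(s['tool_pos'],s['force'],s['joints'].round(0),s['t'])
c=cap('side');t=cap('top')
cv2.imwrite('pics/a.png',np.hstack([cv2.resize(c['frame'][270:390,240:340],(400,480)),cv2.resize(t['frame'][190:290,320:420],(400,480))])[:,:,::-1])
E
```

```text
[ 0.54488478 -0.22166554  0.01955396] [-0.40929657  0.63707368 -0.5084078 ] [ -3.  25. -24.   0. -41.   4.] 8.025
```

View pics/a.png

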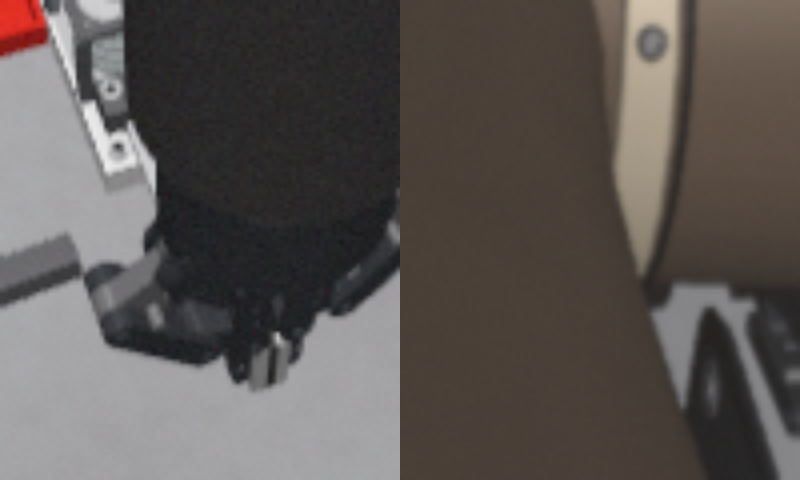

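>>> apply_moves --pt "1 -0.5 0 0 0" --pt "1 -0.5 0 0 0" --pt "1 -0.5 0 0 0" --pt "1 -0.5 0 0 0" --pt "1 -0.5 0 0 0" --pt "1 -0.4 0 0 0" --pt "1 -0.3 0 0 0" --pt "1 0 0 0 0"

```text
t: 9.12
tool_pos: [0.5434, -0.1573, 0.0198]
tcp_rot: [-180.0, -0.1, -88.7]
force: [0.4, -7.4, 0.2]
width: 0.002
grasp_force: 3.5
```

>>> apply_moves --pt "1 -0.2 0 0 0" --pt "1 -0.15 0 0 0" --pt "1 0 0 0 0"

```text
t: 9.5
tool_pos: [0.5432, -0.1507, 0.0198]
tcp_rot: [-180.0, -0.1, -88.7]
force: [1.7, -8.8, 0.5]
width: 0.003
grasp_force: 4.3
```

>>> apply_moves --pt "1 -0.1 0 0 0" --pt "1 -0.1 0 0 0" --pt "1 0 0 0 0"

```text
t: 9.88
tool_pos: [0.5431, -0.1474, 0.0198]
tcp_rot: [-180.0, -0.1, -88.7]
force: [1.3, -12.2, -0.9]
width: 0.001
grasp_force: 6.7
```

>>> apply_moves --pt "1 -0.1 0 0 0" --pt "1 -0.05 0 0 0" --pt "1 0 0 0 0"

```text
t: 10.25
tool_pos: [0.5431, -0.1471, 0.0199]
tcp_rot: [180.0, -0.3, -88.7]
force: [3.7, -31.8, -3.3]
width: 0.002
grasp_force: 16.3
```

>>> apply_moves --pt "1 0.3 0 0 0" --pt "1 0.6 0 0 0" --pt "1 1 0 0 0" --pt "1 1 0 0 0" --pt "1 1 0 0 0" --pt "1 0.5 0 -0.5 0" --pt "1 0 0 -1 0" --pt "1 0 0 -1 0" --pt "1 0 0 -1 0" --pt "1 0 0 -1 0" --pt "1 0 0 -1 0" --pt "1 0 0 0 0"

```text
t: 11.75
tool_pos: [0.546, -0.2316, 0.1316]
tcp_rot: [-179.8, -0.0, -88.8]
force: [-0.3, -0.5, -0.8]
width: 0.001
grasp_force: 0.0
```

```bash
python3 - <<'E'
from h import *
s=r.sense();print(s['tool_pos'],s['force'],s['t'])
c=cap('side');t=cap('top')
cv2.imwrite('pics/b.png',np.hstack([cv2.resize(c['frame'][190:350,180:340],(400,400)),cv2.resize(t['frame'][170:290,220:340],(400,400))])[:,:,::-1])
E
```

```text
[ 0.54602067 -0.23157635  0.13158129] [-0.26469255 -0.46273734 -0.84791225] 11.75
```

View pics/b.png

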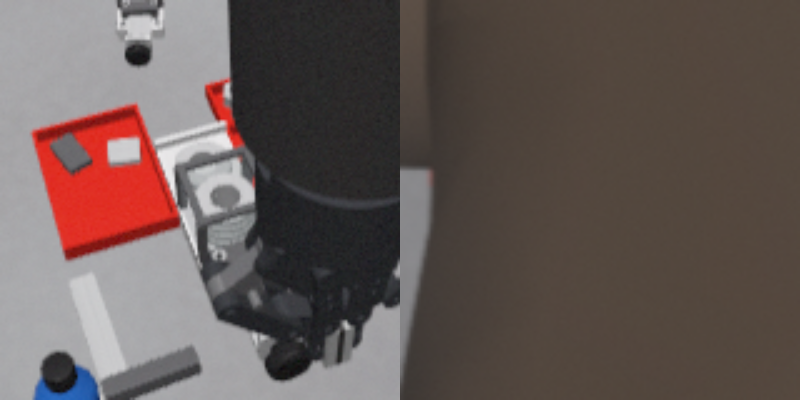

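A washer lies on the ledge (side view about 261,252). The plunger is back out, with the knob at 295,334. Moving to the near side of the ledge.

>>> apply_moves --pt "1 -1 0.3 0 0" --pt "1 -1 0.3 0 0" --pt "1 -1 0.3 0 0" --pt "1 -1 0.3 0 0" --pt "1 -1 0.3 0 0" --pt "1 -1 0.3 0 0" --pt "1 -1 0.3 0 0" --pt "1 -1 0.3 0 0" --pt "1 -1 0.3 0 0" --pt "1 -1 0.3 0 0" --pt "1 -1 0.1 0 0" --pt "1 -0.1 0 0 0" --pt "1 0 0 0 0"

```text
t: 13.48
tool_pos: [0.4778, -0.0102, 0.1292]
tcp_rot: [180.0, -0.0, -88.7]
force: [-0.6, -0.3, -0.3]
width: -0.0
grasp_force: 0.0
```

```bash
python3 - <<'E'
from h import *
s=r.sense();print(s['tool_pos'],s['t'])
c=cap('side','s1.png')
F=lambda w:np.array([(w[:,1]+.063)*.9998-(w[:,0]-.541)*.021,-(w[:,0]-.541)*.9998-(w[:,1]+.063)*.021]).T
print(F(onplane(c,[[261.4,252.6]],.026)))
for d in r.masks_of('side','washer1_c'):
    v,u=np.nonzero(d['mask']);print(d['conf'],d['box'],F(onplane(c,[[u.mean(),v.mean()]],.026)))
cv2.imwrite('pics/s1c.png',cv2.resize(c['frame'][210:310,200:340,::-1],None,fx=5,fy=5,interpolation=cv2.INTER_CUBIC))
E
```

```text
[ 0.47781618 -0.01021462  0.12921118] 13.475
[[ 0.05653116 -0.00312663]]
```

View pics/s1c.png

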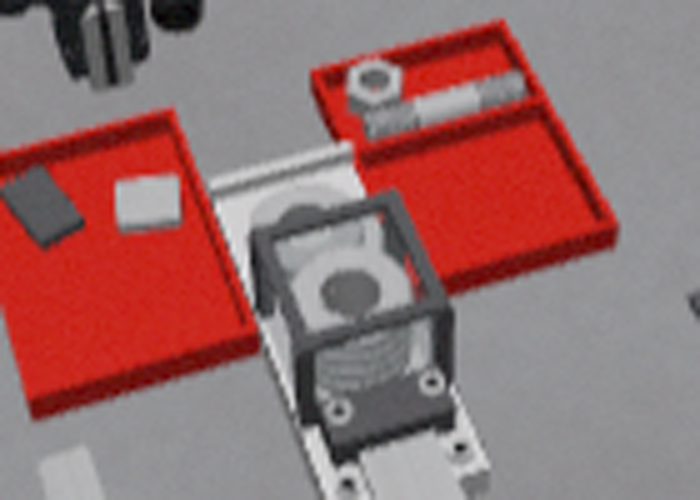

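Washer is on the ledge at feeder x of about 52 mm. The tool is in line with it, so I descend and push towards the kit tray.

>>> apply_moves --pt "1 0.1 0 1 0" --pt "1 0 0 1 0" --pt "1 0 0 1 0" --pt "1 0 0 1 0" --pt "1 0 0 1 0" --pt "1 0 0 0.4 0" --pt "1 0 0 0 0" --pt "1 0 -0.5 0 0" --pt "1 0 -0.5 0 0" --pt "1 0 -0.3 0 0" --pt "1 0 0 0 0"

```text
t: 14.95
tool_pos: [0.5049, -0.012, 0.0214]
tcp_rot: [-180.0, 0.0, -88.8]
force: [-0.4, -0.2, -0.7]
width: 0.004
grasp_force: 0.0
```

>>> apply_moves --pt "1 0 -0.3 0 0" --pt "1 0 -0.4 0 0" --pt "1 0 -0.4 0 0" --pt "1 0 -0.4 0 0" --pt "1 0 -0.4 0 0" --pt "1 0 -0.4 0 0" --pt "1 0 -0.4 0 0" --pt "1 0 0 0 0"

```text
t: 15.95
tool_pos: [0.5591, -0.0108, 0.0213]
tcp_rot: [-180.0, 0.0, -88.8]
force: [-0.3, 0.4, -1.6]
width: -0.004
grasp_force: 0.0
```

```bash
python3 - <<'E'
from h import *
s=r.sense();print(s['tool_pos'],s['t'])
c=cap('side')
cv2.imwrite('pics/s2c.png',cv2.resize(c['frame'][200:320,200:340,::-1],None,fx=4,fy=4,interpolation=cv2.INTER_CUBIC))
E
```

```text
[ 0.55910399 -0.01077873  0.02125031] 15.95
```

View pics/s2c.png

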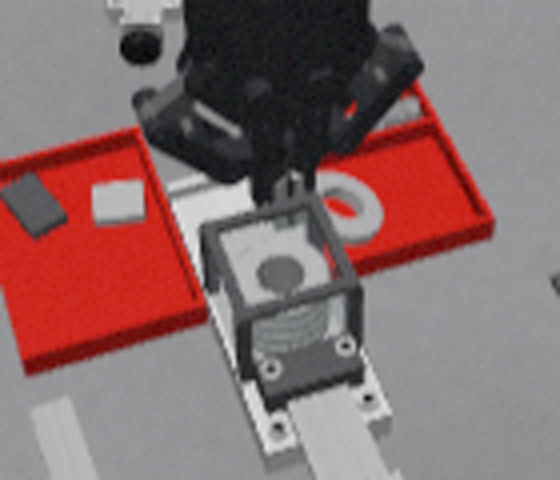

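The washer is tipped into the compartment with its trailing edge still on the rim, so I push on a little.

>>> apply_moves --pt "1 0 -0.3 0 0" --pt "1 0 -0.4 0 0" --pt "1 0 -0.3 0 0" --pt "1 0 0 0 0" --pt "1 0 0 0 0" --pt "1 0 0 -0.5 0" --pt "1 0 0.5 -1 0" --pt "1 0 1 -1 0" --pt "1 0 1 -1 0" --pt "1 0 1 -1 0" --pt "1 0 1 -1 0" --pt "1 0 1 -0.5 0" --pt "1 0 0 0 0"

```text
t: 17.62
tool_pos: [0.4678, -0.0127, 0.143]
tcp_rot: [-179.8, 0.1, -88.8]
force: [0.8, 0.0, 0.2]
width: -0.0
grasp_force: 0.0
```

```bash
python3 - <<'E'
from h import *
s=r.sense();print(s['tool_pos'],s['t'])
c=cap('side')
cv2.imwrite('pics/s3c.png',cv2.resize(c['frame'][200:350,200:340,::-1],None,fx=4,fy=4,interpolation=cv2.INTER_CUBIC))
E
```

```text
[ 0.46780693 -0.01268972  0.14299696] 17.625
```

View pics/s3c.png

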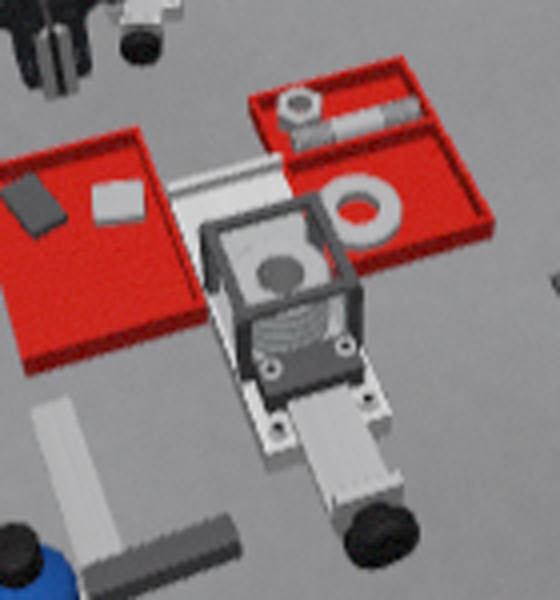

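The washer lies in the compartment at px (290,253) and looks flat; I verify this numerically.

```bash
python3 - <<'E'
from h import *
c=cap('side');f=c['frame'].astype(int)
s=f[235:275,276:306]; m=((s[:,:,1]>90)).astype(np.uint8)
k,l,st,ce=cv2.connectedComponentsWithStats(m)
for i in range(1,k):
    if st[i,4]<80: continue
    cs,_=cv2.findContours((l==i).astype(np.uint8),cv2.RETR_EXTERNAL,cv2.CHAIN_APPROX_NONE)
    w=onplane(c,cs[0].reshape(-1,2)+[276,235],.010)[:,:2]
    print(st[i],cv2.fitEllipse(cv2.convexHull((w*1000).astype(np.float32))))
def circ(x,y,z,t):  # predicted outline px box for flat washer
    a=np.linspace(0,2*np.pi,60); return proj(c,np.c_[x+.021*np.cos(a),y+.021*np.sin(a),0*a+z])
for d in r.masks_of('side','washer1_c'): print(d['conf'],d['box'])
P=np.vstack([circ(.6,-.01,.003,0),circ(.6,-.01,.011,0)]);print(P.min(0),P.max(0))
E
```

```text
[  2   8  23  20 275] ((596.3165283203125, -9.549637794494629), (41.35560607910156, 46.362056732177734), 172.39414978027344)
[ 14  30  16  10 125] ((606.7056274414062, -56.72202682495117), (20.215208053588867, 53.09257125854492), 82.9936294555664)
0.65 [277.6, 242.1, 302.0, 264.3]
[279.97033962 242.96594289] [302.05338889 262.82000086]
```

```bash
python3 -c "
from plant import r
print(r.job_done())"
```

```text
the job is handed in; nothing more can be done
None
```

I pushed the feeder knob fully in once and it sprang back; the one washer it fed was nudged off the ledge and lies flat in the kit tray's empty compartment, and the job is handed in at about 18 s.

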